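# Hang the guard door on a shoe-repair finishing machine

### The job

Take the yellow-framed guard door out of the wooden rack by its black grip and hang it on the green sole-finishing machine: lower both of its hinge knuckles fully down onto the two upright hinge pins before letting go, and leave it closed across the machine's opening. Leave the blue-framed guard standing in the rack.

Things in the scene. Friction and masses are not known exactly. Their poses are not given: they have to be found in the camera images.
- yellow_guard: Loose door, yellow frame, clear window, 150 wide (y), 170 high (z), 12 thick (x), 0.35 kg. Origin: middle of its black grip tab (16 thick in x, 56 wide, 54 high), 200 above the door's lower edge. Two hinge knuckles, upright rings (hole 26, outside 36, 20 high) on the -y edge: axis at x 0, y -100, undersides at z -55 and -185. Starts upright in either slot of a fixed wooden rack (slots 20 wide, 30 deep). mm.
- upper_seat (a point): Upper pin's seat: top centre of a round collar (36 mm across, 10 thick). Pin rises 36 from it: 18 thick for 12 mm, then a taper to a 5 mm tip. z up, x straight into the machine, y from hinge across its opening. Hung and closed, the door's axes are parallel to these, its origin at x 0, y +100, z +55. Fixed green machine: front face at x +40, top at z +20, low dust outlet and switches further back on it.
- lower_seat (a point): Lower pin's seat: same collar, pin and axes, 130 mm straight below the upper one, 35 mm above the table. The upper collar overhangs this pin, so bring the door sideways onto the pin axis, from the open -x side, at 50 to 90 mm above its hung height (knuckles then clear both pin tips and the lower one passes under the upper collar), then lower it straight down.
- blue_guard: The wrong guard: same size and grip but a blue frame and knuckles only 70 mm apart. Origin and axes likewise, at the middle of its black grip. It stands in line with the yellow one in the same rack (grips 240 mm apart along the doors' width) and stays there.
Mind the look-alikes: they are no part of the job. Of the things shaped like the yellow_guard, the yellow one is meant.

How it is judged:
On the way:
1. the yellow guard is down on both hinge pins while the gripper still holds it (x of lower_seat in the frame of yellow_guard between -0.012 and 0.012 m and y of lower_seat in the frame of yellow_guard between -0.112 and -0.088 m and z of lower_seat in the frame of yellow_guard between -0.193 and -0.177 m and x of upper_seat in the frame of yellow_guard between -0.012 and 0.012 m and y of upper_seat in the frame of yellow_guard between -0.112 and -0.088 m and z of upper_seat in the frame of yellow_guard between -0.063 and -0.047 m and contact force between the fingers and yellow_guard above 0.5 N), for 0.1 s.
At the end, for the whole second after the job is handed in: Both knuckles of the yellow guard are down on their pins (within 12 mm sideways, 8 mm in height), the door is closed across the opening within 20 degrees, released and at rest; the blue guard still stands in the rack, within 40 mm of its start (x of lower_seat in the frame of yellow_guard between -0.012 and 0.012 m and y of lower_seat in the frame of yellow_guard between -0.112 and -0.088 m and z of lower_seat in the frame of yellow_guard between -0.193 and -0.177 m and x of upper_seat in the frame of yellow_guard between -0.012 and 0.012 m and y of upper_seat in the frame of yellow_guard between -0.112 and -0.088 m and z of upper_seat in the frame of yellow_guard between -0.063 and -0.047 m and angle between the x axis of yellow_guard and the x axis of upper_seat, either way round below 0.35 rad and y of yellow_guard in the frame of upper_seat above 0.07 m and linear speed of yellow_guard below 0.03 m/s and angular speed of yellow_guard below 0.15 rad/s and distance of blue_guard from where it was at the start of the episode below 0.04 m and angle between blue_guard's own z axis and vertical below 0.3 rad); the robot touches nothing.
It fails at once if the blue guard is taken out of its place (distance of blue_guard from where it was at the start of the episode above 0.04 m).
It also fails if it takes over 51 s, if anything falls off the work surface, if the arm or the gripper's body presses on something with over 40 N, if the wrist force passes 120 N, or if a joint passes its speed limit or range.

### The arm

A 7-joint arm with a two-finger parallel gripper is mounted at the origin on the work surface. World frame = base frame: x ahead of the robot, y to its left, z up, the work surface at z = 0. Lengths are in m, angles in rad, forces in N, time in s.
With the tool pointing down it reaches from about 0.425 to 0.95 m from the base axis. Payload 4.7 kg.
Tool frame: the origin (TCP) lies at the very end of the fingers, on their centre line; the grasp point (between the pads) lies 19 mm behind it (r.tcp_to_grasp is the distance from the TCP to the grasp point, in m); z points along the fingers, y is the line along which they close (so a half turn about z gives the same grasp; the last joint's range is limited). The gripper opens to 85 mm and grips with 20 to 120 N. Pads are 22 mm wide; open, the fingers measure 114 mm over their backs; the gripper's body (76 mm by 85 mm) begins 54 mm behind the grasp point. The pads swing forward as they close: fully open they stand 13 mm farther back than shut.
Start: joints at [1.157, 0.469, -0.049, 1.532, 0.024, 1.141, -0.082], TCP at [0.253, -0.626, 0.231] pointing down, gripper open.
Joint ranges: [-2.59, 2.59], [-0.33, 1.99], [-1.39, 1.29], [0.1, 2.45], [-1.04, 4.18], [0.21, 1.99], [-2.66, 2.66]. Speed limits (rad/s): [2.57, 2.57, 3.14, 3.14, 3.14, 3.14, 3.14].

### API

Orientations are given as a rotation vector (axis times angle).
In Python, from cell import r gives the robot as it stands.
- The arm moves only by the shell command python3 -m creep 'ROWS'. ROWS is JSON, a list of rows, each a list of 5 numbers: the finger opening in m, from 0 to 0.0854, then the shift along the tool's x, y, z in m, then the turn about the tool's z in degrees. A call has 1 to 5 rows; each row shifts and turns the commanded pose from where the row before left it, along the tool's axes as they then stand; what a row does not reach is not made up. A row lasts 1/10 s, in which the tool goes at most 50 mm and 8.59 degrees, less where a joint would pass 70% of its speed; a pose out of reach is approached as far as the arm can. A call is refused whole if a number of a shift passes 0.05 or a number of a turn 8.59, either way. A call with a gripper value outside its range is refused whole. The fingers move at their own pace and stop on an object; the grip force is fixed at half the most. Time passes only in rows, so rows that do not move let the fingers close. It gives the time, the measured TCP pose, the force, the opening and the grip force at its end, in the units of the state.
- r.get_obs(): the state, without advancing time (a new reading comes with each control period).
- r.capture(name): name is "side" or "top"; returns a dict with "frame" (420x560x3 uint8, red, green, blue), "K" (3x3 intrinsics, pixels), "extrinsics" (4x4, takes a point from camera to world coordinates). Camera axes: x right, y up, looking along -z (the intrinsics and any distortion apply to the point x, -y, -z); pixel columns grow to the right and rows downward; lengths in m; the calibration is good to about 2 mm. A picture is of the moment at which its call begins. There is no depth.
- r.finish_job(): hands the job in; it is judged then, once.
The state is a dict: "t": time; "joint_pos": joint angles; "joint_vel": joint speeds; "effort": joint torques, N m; "tool_pos": TCP position; "eef_rot": TCP orientation; "contact_force": force on the tool from outside, world axes, zero at the start; "wrist_torque": the same for the moment, N m; "grip_width": opening from 0.0 (shut) to 1.0 (fully open); "gripper_force": force on a finger pad.
Only numpy, scipy, OpenCV 4.12 (cv2) and the standard library are available. Lean on these libraries where they do the work, as an engineer would, in place of code of your own. Each camera call takes 0.05 s, during which the arm holds its last target. There are 200 camera calls.

## Working session

There is one attempt and no reset: what is moved stays moved. The work goes in short steps, Python scripts to look and compute and a shell command to move; the robot and the scene stay as the last step left them, time stands still between calls to the robot, and variables do not carry over. Pictures are saved under pics/ and viewed, at most 10 in all, crops included, and the job is handed in when it is done.

```bash
mkdir -p pics; ls; python3 - <<'E'
from cell import r
import cv2, numpy as np
o=r.get_obs()
for k in('t','tool_pos','eef_rot','grip_width'):print(k,o[k])
for n in('side','top'):
    c=r.capture(n);cv2.imwrite(f'pics/{n}0.png',c['frame'][:,:,::-1]);np.savez(f'pics/{n}0.npz',**c)
    print(n,c['K'].tolist(),np.round(c['extrinsics'],3).tolist(),[k for k in c])
E
```

```text
pics
t 0.0
tool_pos [ 0.25316415 -0.62509445  0.23024123]
eef_rot [-3.08173161e+00 -6.00418799e-01  7.08513742e-04]
grip_width 0.9973151602124125
side [[391.55862965348774, 0.0, 281.6120810544087], [0.0, 391.55862965348774, 204.84622351974167], [0.0, 0.0, 1.0]] [[0.982, 0.142, -0.124, 0.316], [-0.188, 0.675, -0.714, -0.629], [-0.018, 0.724, 0.689, 0.749], [0.0, 0.0, 0.0, 1.0]] ['frame', 'K', 'extrinsics']
top [[442.761124523369, 0.0, 267.8430023765502], [0.0, 442.761124523369, 198.9030239981724], [0.0, 0.0, 1.0]] [[0.008, 0.991, -0.133, 0.311], [-0.999, 0.012, 0.032, -0.015], [0.033, 0.133, 0.991, 1.04], [0.0, 0.0, 0.0, 1.0]] ['frame', 'K', 'extrinsics']
```

View pics/side0.png

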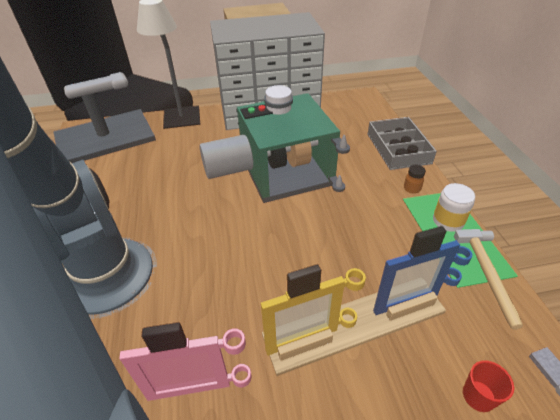

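View pics/top0.png

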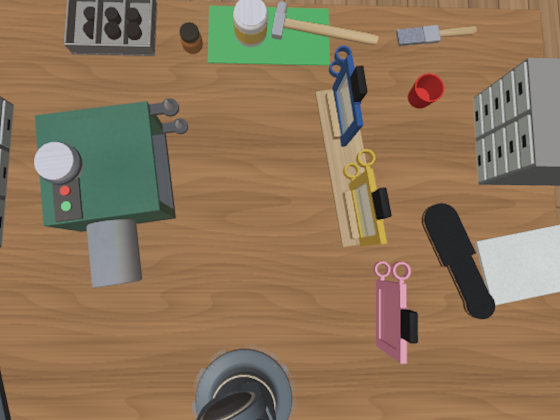

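The side view shows four candidates. The yellow guard is in the rack (grip at 304,281; knuckles at 355,277 and 347,317), the blue guard is in the rack (grip at 429,241; knuckles closer together), and a pink one lies free (grip at 165,337). The yellow-framed one is meant, with top-view grip at 382,204. The machine's pins are at side (343,143) and (338,183), and top (170,107) and (181,126). Next is an enlarged crop to confirm this, plus the blob numbers.

```bash
cat > h.py <<'E'
import numpy as np, cv2
from scipy.spatial.transform import Rotation as R
def load(n): return dict(np.load(f'pics/{n}.npz'))
def ray(c,p):
    K,E=c['K'],c['extrinsics']
    d=np.linalg.solve(K,[p[0],p[1],1.]); d=E[:3,:3]@(d*[1,-1,-1]); return E[:3,3],d/np.linalg.norm(d)
def tri(ca,pa,cb,pb):
    a,u=ray(ca,pa);b,v=ray(cb,pb)
    s=np.linalg.lstsq(np.c_[u,-v],b-a,rcond=None)[0]
    P,Q=a+s[0]*u,b+s[1]*v
    return (P+Q)/2,np.linalg.norm(P-Q)*1e3
def onz(c,p,z):
    a,u=ray(c,p);return a+u*(z-a[2])/u[2]
def proj(c,X):
    q=np.linalg.inv(c['extrinsics'])@np.r_[X,1];q=q[:3]*[1,-1,-1];q=c['K']@q;return q[:2]/q[2]
def blobs(mask,box,amin=8):
    x0,y0,x1,y1=box;n,l,s,c=cv2.connectedComponentsWithStats(mask[y0:y1,x0:x1].astype('uint8'))
    return [(int(s[i][4]),np.round(c[i]+[x0,y0],1).tolist(),(s[i][:4]+[x0,y0,0,0]).tolist()) for i in range(1,n) if s[i][4]>=amin]
E
python3 - <<'E'
from h import *
s,t=load('side0'),load('top0')
def holes(c,box):
    h=cv2.cvtColor(c['frame'],cv2.COLOR_RGB2HSV);m=cv2.inRange(h,(20,120,60),(34,255,255))
    x0,y0,x1,y1=box
    ct,hi=cv2.findContours(m[y0:y1,x0:x1],cv2.RETR_CCOMP,cv2.CHAIN_APPROX_NONE)
    for k,a in enumerate(ct):
        M=cv2.moments(a)
        if M['m00']>15: print('hole' if hi[0][k][3]>=0 else 'outer',M['m00'],np.round([M['m10']/M['m00']+x0,M['m01']/M['m00']+y0],1))
    print('grip',blobs(c['frame'].max(2)<45,box,60))
holes(s,(255,255,375,365));holes(t,(335,140,400,250))
def crop(c,x,y,w=80,h=60): return cv2.resize(c['frame'][y:y+h,x:x+w,::-1],(400,300),interpolation=cv2.INTER_CUBIC)
cv2.imwrite('pics/crop1.png',np.vstack([np.hstack([crop(s,300,130),crop(t,130,85)]),np.hstack([crop(s,255,255,147,110),crop(t,325,140,147,110)])]))
E
```

```text
outer 4244.5 [309.2 311.4]
hole 72.0 [347.6 317.1]
hole 1874.0 [302.2 318.4]
hole 62.0 [354.5 278.8]
grip []
outer 2096.5 [364.9 198.1]
hole 769.5 [364.4 210.5]
hole 46.0 [361.1 169.8]
hole 84.5 [350.9 170.4]
hole 107.5 [365.  157.7]
grip [(349, [381.0, 204.1], [372, 188, 19, 31])]
```

View pics/crop1.png

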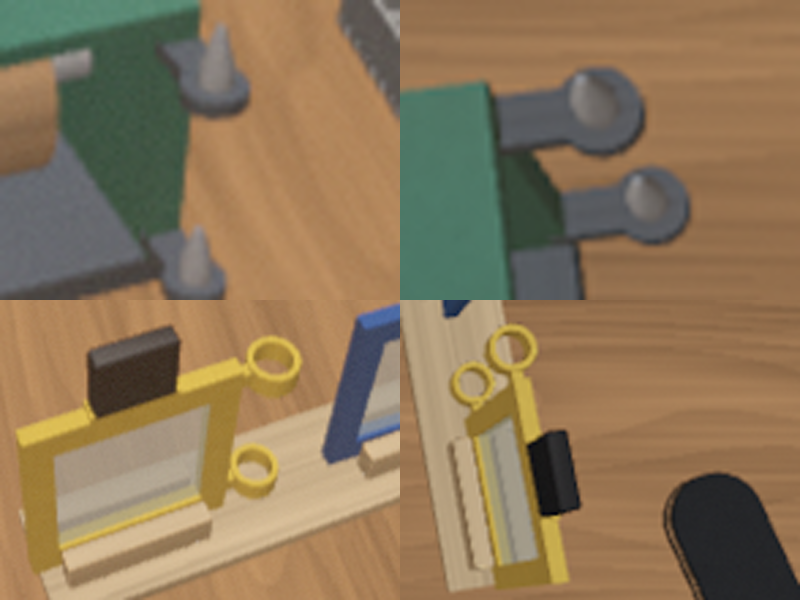

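The lower-left crop confirms the yellow guard, with its widely spaced knuckles at (355,279) and (348,317). The upper crops show the pins with tip, collar and arm. The upper collar centre is at about side (343,147.5) and top (170.2,107.2). The lower one is at about side (338.5,185) and top (180.4,126).

```bash
python3 - <<'E'
from h import *
np.set_printoptions(precision=4,suppress=True)
s,t=load('side0'),load('top0')
for n,a,b,z in(('upper',(342.8,147.6),(170.2,107.2),.165),('lower',(338.5,185),(180.4,126),.035)):
    print(n,onz(s,a,z),onz(t,b,z),tri(s,a,t,b))
    
print('tips',tri(s,(344,135.4),t,(166.4,100.4)),tri(s,(339.6,175.4),t,(177.2,119.2)))
U=tri(s,(354.5,278.8),t,(365,157.7));L=tri(s,(347.6,317.1),t,(350.9,170.4));print('knuck',U,L)
g=s['frame'].max(2)<75
gs=blobs(g,(280,260,330,300),60);print(gs)
# grip top-face corners, from the crop
k=147/400
a=[(255+x*k,255+(y-300)*k) for x,y in((88,350),(178,329))]
print('side top edge',a)
print('grip',tri(s,gs[0][1],t,(381,204.1)))
# front face edge of machine in top: corners of green top
E
```

```text
upper [0.6123 0.1511 0.165 ] [0.6146 0.1568 0.165 ] (array([0.6156, 0.1579, 0.1601]), np.float64(1.4068124159536135))
lower [0.6136 0.1564 0.035 ] [0.6148 0.1572 0.035 ] (array([0.6145, 0.1574, 0.0342]), np.float64(1.0112136723101661))
tips (array([0.616 , 0.1586, 0.1967]), np.float64(2.445320891159415)) (array([0.6178, 0.1596, 0.0672]), np.float64(5.643893355652698))
knuck (array([ 0.5141, -0.2404,  0.1648]), np.float64(3.0709027428862514)) (array([ 0.5143, -0.2404,  0.0339]), np.float64(2.536016369616932))
[(571, [303.6, 283.8], [288, 270, 33, 28])]
side top edge [(287.34, 273.375), (320.41499999999996, 265.6575)]
grip (array([ 0.4147, -0.2593,  0.2042]), np.float64(2.52039519222917))
```

The pin axis is at about (0.615,0.157), and seat heights come out at 0.160 and 0.034 against 0.165 and 0.035 expected. The knuckle axis is at (0.514,-0.240). The knuckles measure 131 mm apart (130 expected) and the grip is 101 mm from the axis (100 expected). Next I measure the yaws of the rack and the machine.

```bash
python3 - <<'E'
from h import *
np.set_printoptions(precision=4,suppress=True)
s,t=load('side0'),load('top0')
bs=blobs(s['frame'].max(2)<75,(408,225,450,258),60);bt=blobs(t['frame'].max(2)<45,(345,60,372,105),60);print(bs,bt)
B,e=tri(s,bs[0][1],t,bt[0][1]);Y=np.array([.4147,-.2593,.2042]);d=Y-B;print('blue',B,e,np.linalg.norm(d),'y dir deg',np.degrees(np.arctan2(d[1],d[0]))%360)
h=cv2.cvtColor(t['frame'],cv2.COLOR_RGB2HSV);m=cv2.inRange(h,(65,60,88),(90,255,255))
m=cv2.morphologyEx(m,cv2.MORPH_OPEN,np.ones((3,3)))
pts=[(np.nonzero(m[v,100:200])[0].max()+100,v) for v in range(115,215,4)];print(pts[::5])
W=np.array([onz(t,p,.185) for p in pts])
vx,vy,x0,y0=cv2.fitLine(W[:,:2].astype('f4'),cv2.DIST_HUBER,0,.01,.01).ravel()
print('front dir deg',np.degrees(np.arctan2(vy,vx))%180+0,'dist of pin axis to front',abs(vx*(.1572-y0)-vy*(.6147-x0)))
E
```

```text
[(685, [427.4, 241.5], [410, 227, 36, 30])] [(407, [358.3, 84.2], [351, 66, 16, 36])]
blue [ 0.6524 -0.2187  0.2097] 1.5909125406362954 0.24121458260915368 y dir deg 189.6875535590101
[(np.int64(148), 115), (np.int64(150), 135), (np.int64(152), 155), (np.int64(154), 175), (np.int64(157), 195)]
front dir deg 8.41727 dist of pin axis to front 0.042010907
```

Grips are 241 mm apart (240 expected), the door's y axis points at about 190°, the machine's at 188.4°, and the front face is 42 mm from the pin (40 expected). I'll raise the tool, turn it 12°, and go over the grip.

```bash
python3 -m creep '[[0.0854,0,0,-0.03,0],[0.0854,0,0,-0.03,4],[0.0854,0,0,-0.03,4],[0.0854,0,0,0,4],[0.0854,0,0,0,0]]'; python3 -m creep '[[0.0854,0.022,-0.033,0,0],[0.0854,0.022,-0.033,0,0],[0.0854,0.022,-0.033,0,0],[0.0854,0.022,-0.033,0,0],[0.0854,0.022,-0.033,0,0]]'; python3 -m creep '[[0.0854,0.022,-0.033,0,0],[0.0854,0.022,-0.033,0,0],[0.0854,0.022,-0.033,0,0],[0.0854,0.022,-0.033,0,0],[0.0854,0,0,0,0]]'
```

```text
t: 0.6
tool_pos: [0.2535, -0.6257, 0.3219]
eef_rot: [3.128, 0.275, 0.0]
contact_force: [0.6, 0.6, -0.4]
grip_width: 1.004
gripper_force: 0.0
t: 1.1
tool_pos: [0.3329, -0.4418, 0.3199]
eef_rot: [-3.127, -0.278, 0.002]
contact_force: [0.8, -0.4, 0.6]
grip_width: 0.999
gripper_force: 0.0
t: 1.6
tool_pos: [0.3988, -0.2925, 0.3204]
eef_rot: [-3.125, -0.293, 0.0]
contact_force: [0.9, 0.3, -0.8]
grip_width: 1.001
gripper_force: 0.0
```

```bash
python3 -m creep '[[0.0854,0.022,-0.031,0,0],[0.0854,0,0,0.025,0],[0.0854,0,0,0.025,0],[0.0854,0,0,0,0]]'; python3 - <<'E'
from h import *
from cell import r
P=[]
for n in('side','top'):
    c=r.capture(n);np.savez(f'pics/{n}1.npz',**c)
    u,v=proj(c,[.415,-.258,.23]).astype(int);x,y=max(u-70,0),max(v-70,0)
    P.append(cv2.resize(c['frame'][y:y+140,x:x+140,::-1],(400,400),interpolation=cv2.INTER_CUBIC))
cv2.imwrite('pics/crop2.png',np.hstack(P))
E
```

```text
t: 2.0
tool_pos: [0.4101, -0.2633, 0.2674]
eef_rot: [-3.124, -0.276, 0.011]
contact_force: [-1.3, -0.2, -0.8]
grip_width: 1.002
gripper_force: 0.0
```

View pics/crop2.png

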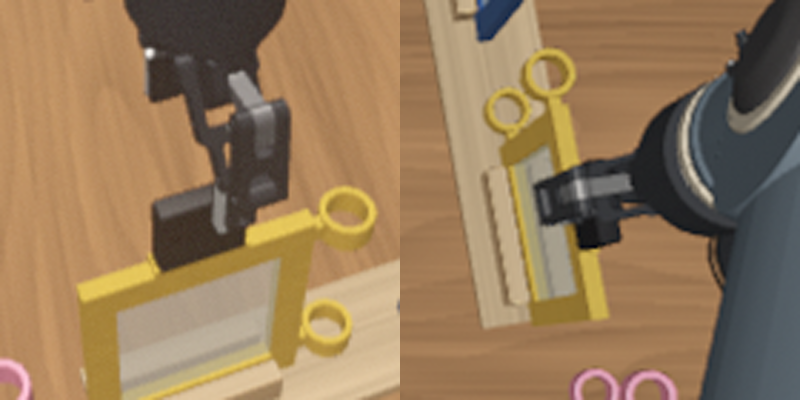

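The crops show the open fingers straddling the grip's top (side crop near 200,200). I'll correct by 5 mm, lower and close.

```bash
python3 -m creep '[[0.0854,0.005,-0.003,0,0],[0.0854,0,0,0.024,0],[0.0854,0,0,0.024,0],[0.0854,0,0,0.022,0],[0.0854,0,0,0,0]]'; python3 -m creep '[[0,0,0,0,0],[0,0,0,0,0],[0,0,0,0,0],[0,0,0,0,0],[0,0,0,0,0]]'
```

```text
t: 2.6
tool_pos: [0.4163, -0.2598, 0.1999]
eef_rot: [-3.127, -0.275, 0.005]
contact_force: [-0.6, -0.9, 0.2]
grip_width: 1.001
gripper_force: 0.0
t: 3.1
tool_pos: [0.4176, -0.2604, 0.2021]
eef_rot: [3.129, 0.274, 0.002]
contact_force: [-0.2, -1.3, -0.5]
grip_width: 0.181
gripper_force: 59.2
```

```bash
python3 -m creep '[[0,0,0,-0.01,0],[0,0,0,-0.02,0],[0,0,0,-0.025,0],[0,0,0,-0.025,0],[0,0,0,0,0]]'; python3 - <<'E'
from h import *
from cell import r
np.set_printoptions(precision=4,suppress=True)
K=[]
o=r.get_obs();print(o['tool_pos'],o['grip_width'])
C={n:r.capture(n) for n in('side','top')}
for n,c in C.items():
    np.savez(f'pics/{n}2.npz',**c)
    h=cv2.cvtColor(c['frame'],cv2.COLOR_RGB2HSV);m=cv2.inRange(h,(20,120,60),(34,255,255))
    ct,hi=cv2.findContours(m,cv2.RETR_CCOMP,cv2.CHAIN_APPROX_NONE)
    for k,a in enumerate(ct):
        M=cv2.moments(a)
        if M['m00']>30 and hi[0][k][3]>=0: print(n,M['m00'],np.round([M['m10']/M['m00'],M['m01']/M['m00']],1))
    print('pred',proj(c,[.5156,-.243,.245]),proj(c,[.5156,-.243,.115]))
E
```

```text
t: 3.6
tool_pos: [0.4189, -0.2613, 0.2847]
eef_rot: [3.125, 0.275, 0.009]
contact_force: [1.0, -0.3, -3.7]
grip_width: 0.181
gripper_force: 58.8
[ 0.4189 -0.2613  0.2847] 0.18102131526846799
side 68.5 [353.8 294.5]
side 2379.0 [304.8 294. ]
side 54.5 [361.9 249.9]
pred [362.1651 250.895 ] [353.6087 295.3395]
top 98.5 [359.8 162.7]
top 113.0 [377.  147.7]
pred [377.1033 148.0139] [360.2914 162.9578]
```

The lifted knuckles appear within about 1 px of prediction, so the door is held firmly with its origin at about 0.29. I'll carry it to a standoff 50 mm in front of the pins.

```bash
python3 -m creep '[[0,0.01,-0.02,0,0],[0,0.0165,-0.0325,0,0],[0,0.0165,-0.0325,0,0],[0,0.0165,-0.0325,0,0],[0,0.0165,-0.0325,0,0]]';python3 -m creep '[[0,0.0165,-0.0325,0,0],[0,0.0165,-0.0325,0,0],[0,0.0165,-0.0325,0,0],[0,0.0165,-0.0325,0,0],[0,0.0165,-0.0325,0,2]]'; python3 -m creep '[[0,0.005,-0.01,0,0],[0,0,0,0,0],[0,0,0,0,0]]'; cat > m.py <<'E'
from h import *
from cell import r
import sys
np.set_printoptions(precision=4,suppress=True)
o=r.get_obs();T=o['tool_pos'];print('tcp',T,o['eef_rot'])
C=[]
for n in('side','top'):
    c=r.capture(n);C.append(c);np.savez(f'pics/{n}{sys.argv[1]}.npz',**c);cv2.imwrite(f'pics/{n}{sys.argv[1]}.png',c['frame'][:,:,::-1])
S=[]
for c in C:
    m=cv2.inRange(cv2.cvtColor(c['frame'],cv2.COLOR_RGB2HSV),(20,120,60),(34,255,255))
    ct,hi=cv2.findContours(m,cv2.RETR_CCOMP,cv2.CHAIN_APPROX_NONE);L=[]
    for k,a in enumerate(ct):
        M=cv2.moments(a)
        if M['m00']>15 and hi[0][k][3]>=0: L.append((M['m00'],np.array([M['m10'],M['m01']])/M['m00']))
    S.append(L)
g=T+[.097,.017,-.038]
for dz,nm in((0,'up'),(-.13,'lo')):
    p=[]
    for c,L in zip(C,S):
        q=proj(c,g+[0,0,dz]);b=min(L,key=lambda l:np.linalg.norm(l[1]-q)) if L else (0,q*0);p.append(b[1]);print(nm,'pred',q,'area',b[0],'px',b[1])
    print(nm,tri(C[0],p[0],C[1],p[1]))
E
python3 m.py 3
```

```text
t: 4.2
tool_pos: [0.4648, -0.098, 0.2794]
eef_rot: [-3.129, -0.275, 0.006]
contact_force: [1.2, 0.1, -3.0]
grip_width: 0.179
gripper_force: 58.8
t: 4.7
tool_pos: [0.5178, 0.0758, 0.2792]
eef_rot: [3.134, 0.219, -0.006]
contact_force: [0.5, -0.4, -3.2]
grip_width: 0.176
gripper_force: 58.8
t: 5.0
tool_pos: [0.5215, 0.0839, 0.2799]
eef_rot: [3.132, 0.219, -0.005]
contact_force: [0.1, -0.5, -4.2]
grip_width: 0.18
gripper_force: 59.1
tcp [0.5215 0.0839 0.2799] [ 3.1325  0.2191 -0.0048]
up pred [354.8433 132.2342] area 1788.5 px [313.038  165.1238]
up pred [192.775   91.8191] area 0 px [0. 0.]
up (array([ 0.7521,  0.5081, -0.0153]), np.float64(354.17854530217534))
lo pred [349.1793 175.7352] area 1788.5 px [313.038  165.1238]
lo pred [200.89   114.2397] area 0 px [0. 0.]
lo (array([ 0.7521,  0.5081, -0.0153]), np.float64(354.17854530217534))
```

```bash
python3 - <<'E'
from h import *
s,t=load('side3'),load('top3')
def crop(c,x,y): return cv2.resize(c['frame'][y:y+90,x:x+80,::-1],(400,450),interpolation=cv2.INTER_CUBIC)
cv2.imwrite('pics/crop3.png',np.hstack([crop(s,305,105),crop(t,150,70)]))
E
```

```text
(no output)
```

View pics/crop3.png

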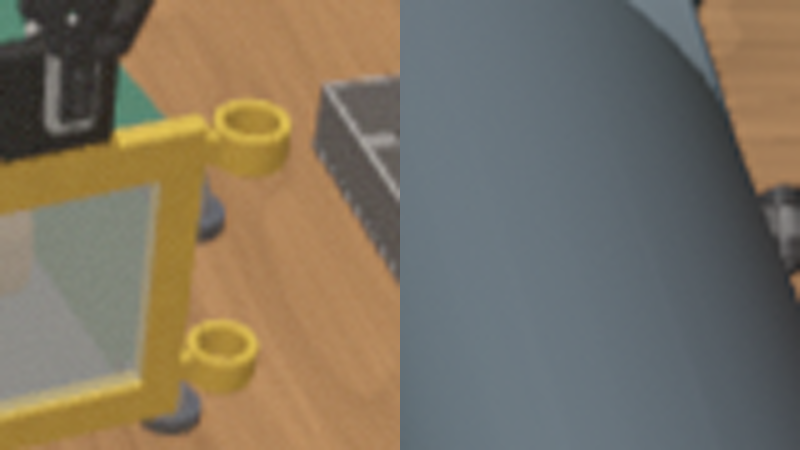

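```bash
python3 - <<'E'
from h import *
np.set_printoptions(precision=4,suppress=True)
s,t=load('side2'),load('top2')
u,e=tri(s,(361.9,249.9),t,(377,147.7));l,e2=tri(s,(353.8,294.5),t,(359.8,162.7));print(u,e,l,e2)
T0=np.array([.4189,-.2613,.2847]);rot0=R.from_rotvec([3.125,.275,.009]);T1=np.array([.5215,.0839,.2799]);rot1=R.from_rotvec([3.1325,.2191,-.0048])
o=rot0.inv().apply([u-T0,l-T0]);w=T1+rot1.apply(o);print('tool offs',o,'now',w)
s3=load('side3');print('centre px pred',[proj(s3,x) for x in w],'top rim',[proj(s3,x+[0,0,.01]) for x in w])
A=w.mean(0)[:2];P=np.array([.6147,.1572]);d=np.r_[P-A,0];print('need world',d,'tool',rot1.inv().apply(d))
E
```

```text
[ 0.5155 -0.2422  0.2468] 0.5419513343141723 [ 0.5161 -0.2418  0.1158] 0.3073155084528066
tool offs [[ 0.0982 -0.0021  0.0384]
 [ 0.0982 -0.0031  0.1694]] now [[0.6183 0.0996 0.2412]
 [0.6179 0.1003 0.1101]]
centre px pred [array([354.9217, 132.8195]), array([348.9357, 176.4375])] top rim [array([355.4049, 129.1173]), array([349.333 , 173.3779])]
need world [-0.0034  0.0572  0.    ] tool [ 0.0046 -0.0572 -0.0001]
```

The predicted rims at (355.4,129.1) and (349.3,173.4) match the picture at (355.6,129.4) and (349.4,173.4). The top camera is blocked by the arm. I'll move sideways onto the pin axis.

```bash
python3 -m creep '[[0,0.001,-0.0115,0,0],[0,0.001,-0.0115,0,0],[0,0.001,-0.0115,0,0],[0,0.001,-0.0115,0,0],[0,0.0006,-0.0112,0,0]]'; python3 -m creep '[[0,0,0,0,0],[0,0,0,0,0],[0,0,0,0,0]]'; python3 - <<'E'
from h import *
from cell import r
np.set_printoptions(precision=4,suppress=True)
ob=r.get_obs();T=np.array(ob['tool_pos']);ro=R.from_rotvec(ob['eef_rot']);print(T,ob['eef_rot'],ob['contact_force'])
w=T+ro.apply([[.0982,-.0021,.0384],[.0982,-.0031,.1694]]);d=np.r_[np.array([.6147,.1572])-w.mean(0)[:2],0];print(w,'tool need',ro.inv().apply(d))
c=r.capture('side');np.savez('pics/side4.npz',**c)
print('rims',[proj(c,x+[0,0,.01]) for x in w],'pins',[proj(c,x) for x in([.6147,.1572,.201],[.6147,.1572,.071])])
cv2.imwrite('pics/crop4.png',cv2.resize(c['frame'][100:190,300:380,::-1],(533,600),interpolation=cv2.INTER_CUBIC))
E
```

```text
t: 5.6
tool_pos: [0.5187, 0.1443, 0.2814]
eef_rot: [-3.134, -0.222, -0.0]
contact_force: [1.1, -0.8, -2.4]
grip_width: 0.18
gripper_force: 59.2
t: 5.9
tool_pos: [0.519, 0.142, 0.2812]
eef_rot: [3.133, 0.219, -0.0]
contact_force: [0.1, -1.0, -4.1]
grip_width: 0.18
gripper_force: 59.3
[0.519  0.142  0.2812] [ 3.1332  0.2189 -0.0002] [ 0.1281 -0.9805 -4.1473]
[[0.6159 0.1577 0.2428]
 [0.6158 0.1586 0.1118]] tool need [-0.0013  0.0008  0.    ]
rims [array([346.724 , 115.6629]), array([341.7583, 159.3362])] pins [array([344.3001, 134.1512]), array([339.8842, 174.7175])]
```

View pics/crop4.png

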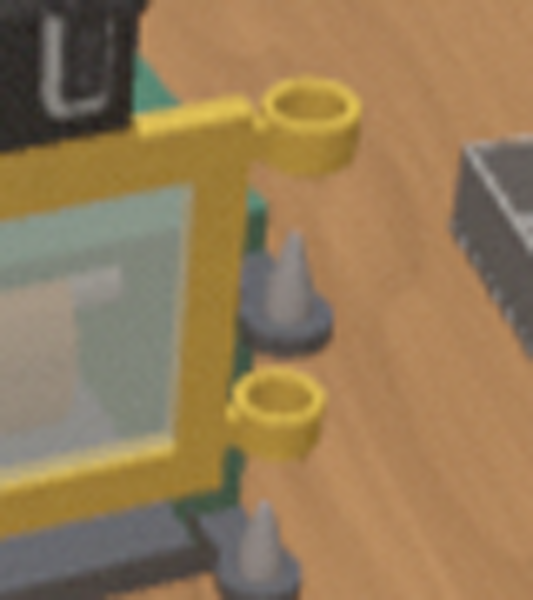

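The crop shows both rings above their pins: upper rim at (346.5,115), tip at (344.1,134.5), about 1 mm off laterally. I'll lower the door, watching the force.

```bash
python3 -m creep '[[0,-0.001,0.001,0.01,0],[0,0,0,0.01,0],[0,0,0,0.01,0],[0,0,0,0.005,0],[0,0,0,0,0]]';python3 -m creep '[[0,0,0,0.007,0],[0,0,0,0.007,0],[0,0,0,0.007,0],[0,0,0,0,0],[0,0,0,0,0]]'
```

```text
t: 6.45
tool_pos: [0.5173, 0.1413, 0.245]
eef_rot: [3.133, 0.221, -0.004]
contact_force: [-0.4, -0.7, -3.1]
grip_width: 0.177
gripper_force: 59.2
t: 6.95
tool_pos: [0.518, 0.1417, 0.2251]
eef_rot: [3.134, 0.221, -0.0]
contact_force: [-0.6, -0.2, -3.9]
grip_width: 0.18
gripper_force: 59.2
```

No contact so far. About 12 mm to go.

```bash
python3 -m creep '[[0,0,0,0.005,0],[0,0,0,0.004,0],[0,0,0,0,0]]';python3 -m creep '[[0,0,0,0.003,0],[0,0,0,0.001,0],[0,0,0,0,0],[0,0,0,0,0]]'
```

```text
t: 7.25
tool_pos: [0.5176, 0.1414, 0.2156]
eef_rot: [3.133, 0.22, -0.002]
contact_force: [-0.5, 0.1, -4.5]
grip_width: 0.182
gripper_force: 59.2
t: 7.65
tool_pos: [0.5181, 0.1417, 0.2124]
eef_rot: [3.134, 0.221, 0.0]
contact_force: [-0.1, 0.5, -2.9]
grip_width: 0.177
gripper_force: 59.2
```

```bash
python3 -m creep '[[0,0,0,0.002,0],[0,0,0,0,0],[0,0,0,0,0]]';python3 -m creep '[[0,0,0,0.001,0],[0,0,0,0,0],[0,0,0,0,0]]'
```

```text
t: 7.95
tool_pos: [0.518, 0.1417, 0.2103]
eef_rot: [3.134, 0.22, 0.0]
contact_force: [-0.1, -0.9, -3.5]
grip_width: 0.18
gripper_force: 59.4
t: 8.25
tool_pos: [0.518, 0.1418, 0.21]
eef_rot: [3.134, 0.22, 0.001]
contact_force: [-2.7, -1.2, 2.9]
grip_width: 0.183
gripper_force: 60.4
```

The force now shows contact, and the height is within 3 mm of prediction. I'll look before releasing.

```bash
python3 -m creep '[[0,0,0,0.0005,0],[0,0,0,0,0],[0,0,0,0,0]]'; python3 - <<'E'
from h import *
from cell import r
c=r.capture('side');np.savez('pics/side5.npz',**c)
print([proj(c,[.6147,.1572,z]) for z in(.185,.201,.055,.071)])
cv2.imwrite('pics/crop5.png',cv2.resize(c['frame'][100:205,240:380,::-1],(800,600),interpolation=cv2.INTER_CUBIC))
E
```

```text
t: 8.55
tool_pos: [0.518, 0.1418, 0.2099]
eef_rot: [3.134, 0.22, 0.001]
contact_force: [-4.7, -1.0, 6.6]
grip_width: 0.178
gripper_force: 61.0
[array([343.71331143, 139.54166258]), array([344.3001009 , 134.15119946]), array([339.39150335, 179.24337485]), array([339.88417563, 174.71750673])]
```

View pics/crop5.png

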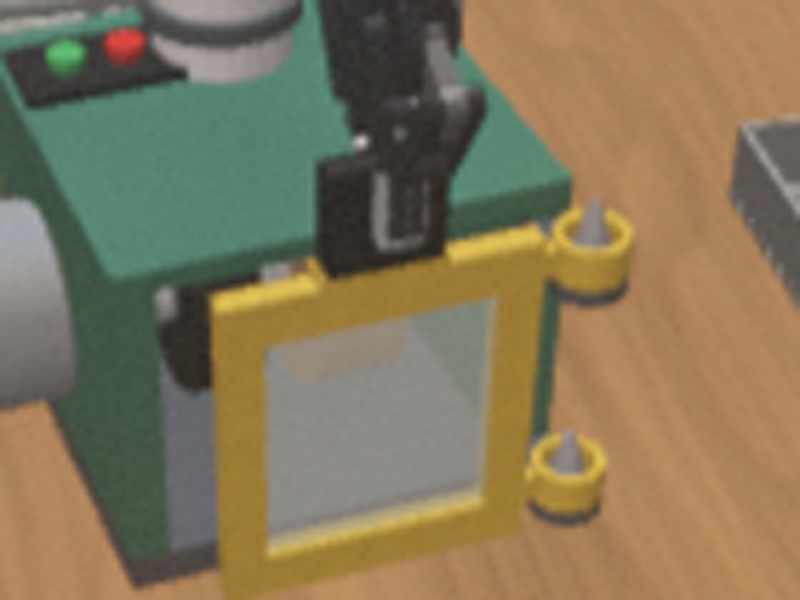

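Both knuckles sit on their collars, with pin tips showing through the rings at (594,220) and (570,450), and the door is closed. I'll release and rise.

```bash
python3 -m creep '[[0.03,0,0,0,0],[0.06,0,0,0,0],[0.06,0,0,0,0],[0.06,0,0,0,0],[0.06,0,0,0,0]]';python3 -m creep '[[0.06,0,0,-0.02,0],[0.06,0,0,-0.03,0],[0.06,0,0,-0.04,0],[0.06,0,0,-0.04,0],[0.06,0,0,0,0]]'; python3 -m creep '[[0.06,-0.01,0.04,0,0],[0.06,-0.01,0.045,0,0],[0.06,-0.01,0.045,0,0],[0.06,0,0.03,0,0],[0.06,0,0,0,0]]'; python3 - <<'E'
from h import *
from cell import r
a=r.capture('side');b=r.capture('top')
cv2.imwrite('pics/crop6.png',np.hstack([cv2.resize(a['frame'][90:360,240:480,::-1],(400,450)),cv2.resize(b['frame'][30:255,20:220,::-1],(400,450))]))
E
```

```text
t: 9.1
tool_pos: [0.5181, 0.1417, 0.2087]
eef_rot: [-3.134, -0.22, -0.0]
contact_force: [0.2, -0.3, -0.0]
grip_width: 0.703
gripper_force: 0.0
t: 9.6
tool_pos: [0.5206, 0.1432, 0.3448]
eef_rot: [-3.132, -0.22, -0.018]
contact_force: [-0.2, 0.0, 0.0]
grip_width: 0.704
gripper_force: 0.0
t: 10.1
tool_pos: [0.5106, -0.0268, 0.3379]
eef_rot: [3.133, 0.206, -0.002]
contact_force: [-1.2, -0.2, -0.8]
grip_width: 0.702
gripper_force: 0.0
```

View pics/crop6.png

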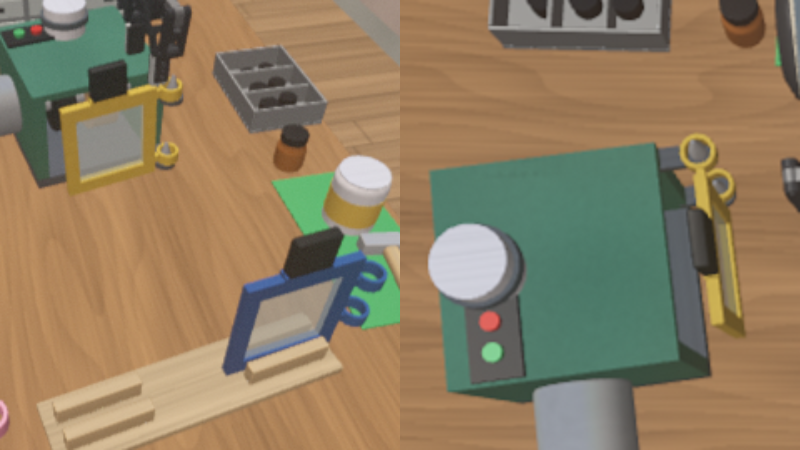

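The door hangs on both pins, parallel to the machine front (top crop 700,170 to 715,320), and the blue guard still stands in the rack. The gripper is clear, so I'm handing in.

```bash
python3 -m creep '[[0.06,0,0,0,0],[0.06,0,0,0,0],[0.06,0,0,0,0]]'; python3 -c "
from cell import r
print(r.finish_job())"
```

```text
t: 10.5
tool_pos: [0.5107, -0.0198, 0.3388]
eef_rot: [-3.133, -0.224, -0.0]
contact_force: [0.6, -0.0, 0.8]
grip_width: 0.703
gripper_force: 0.0
the job is handed in; nothing more can be done
None
```

The yellow guard is hung on both hinge pins, closed across the opening and released, and the blue guard still stands in the rack; I handed the job in at 10.5 s, and no verdict came back.

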